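# Put the sample tool heads back before their own stock

### The job

Customers have put the three sample tool heads back on the wrong boards. Move each one to the board in front of the crate that holds its own kind, lying flat, lengthwise and in the middle of the board as samples should; on the way park one on the board of the empty crate, not on the counter, and leave that board bare at the end. Do not disturb the chisel, the padlock or the pencil lying between the boards.

Things in the scene. Friction and masses are not known exactly. Their poses are not given: they have to be found in the camera images.
- hammer_head: Loose dark steel tool head, 0.4 to 0.75 kg, origin at its underside at mid-length, x along its length. Hammer: a straight bar 112 long, 36 high, 34 to 36 wide (mm), alike at both ends, black oval eye in the middle of its top. Flat sides at the middle, 34 apart; it balances at the origin.
- hatchet_head: Loose dark steel tool head, 0.4 to 0.75 kg, origin at its underside at mid-length, x along its length. Hatchet (axe) lying on its cheek, 145 mm long: +x to the flared cutting edge, 100 mm wide; poll at -x. From x = -73 to -5 mm it is a block 54 mm wide, 27 mm high, with flat sides; it balances about 16 mm to the poll side of the origin: grip there.
- mattock_head: Loose dark steel tool head, 0.4 to 0.75 kg, origin at its underside at mid-length, x along its length. Pick mattock, 220 mm long: +x to the flat hoe blade, 66 mm wide, -x to the narrow pick. In the middle an eye block 48 (x) x 40 (y) x 40 mm high with flat sides, the place to grip; the arms slope down from 30 mm high to the board. Balances within 15 mm of the origin.
- bay_hammer: Fixed: a flat cork-topped plywood sample board 240 (x) x 120 (y) x 12 mm, no rim, then behind it an open wooden stock crate 200 x 120 x 75 mm. Origin under the board's centre (cork 12 mm above it), x along the board towards the crate. Its crate holds spare hammer heads; this is where the hammer head belongs.
- bay_hatchet: Fixed: a flat cork-topped plywood sample board 240 (x) x 120 (y) x 12 mm, no rim, then behind it an open wooden stock crate 200 x 120 x 75 mm. Origin under the board's centre (cork 12 mm above it), x along the board towards the crate. Its crate holds spare hatchet heads; this is where the hatchet head belongs.
- bay_mattock: Fixed: a flat cork-topped plywood sample board 240 (x) x 120 (y) x 12 mm, no rim, then behind it an open wooden stock crate 200 x 120 x 75 mm. Origin under the board's centre (cork 12 mm above it), x along the board towards the crate. Its crate holds spare mattock heads that stick up to 130 mm above the counter; the mattock head belongs here.
- bay_spare: Fixed: a flat cork-topped plywood sample board 240 (x) x 120 (y) x 12 mm, no rim, then behind it an open wooden stock crate 200 x 120 x 75 mm. Origin under the board's centre (cork 12 mm above it), x along the board towards the crate. Its crate is empty and its board starts bare: the free spot.
- chisel: Bystander: a steel cold chisel 183 mm long, 16 mm thick, lying lengthwise between two boards. Origin under its middle. Leave it.
- padlock: Bystander: a brass padlock with steel shackle, 54 x 32 x 16 mm, lying flat between two boards. Origin under its middle. Leave it.
- pencil: Bystander: a flat wooden carpenter's pencil 180 x 14 x 8 mm, lying lengthwise between two boards. Origin under its middle. Leave it.
Things that resemble listed ones, but are neither listed nor needed, are in the scene too. Leave any orange look-alike of the mattock_head alone.

How it is judged:
On the way:
1. one of the three heads is parked on the free board (within 40 mm of its centre), let go and at rest (((horizontal distance between hammer_head and bay_spare below 0.04 m and z of hammer_head in the frame of bay_spare between 0.007 and 0.017 m and angle between hammer_head's own z axis and vertical below 0.12 rad and linear speed of hammer_head below 0.02 m/s and contact force between hammer_head and the fingers below 0.05 N) or (horizontal distance between hatchet_head and bay_spare below 0.04 m and z of hatchet_head in the frame of bay_spare between 0.007 and 0.017 m and angle between hatchet_head's own z axis and vertical below 0.12 rad and linear speed of hatchet_head below 0.02 m/s and contact force between hatchet_head and the fingers below 0.05 N) or (horizontal distance between mattock_head and bay_spare below 0.04 m and z of mattock_head in the frame of bay_spare between 0.007 and 0.017 m and angle between mattock_head's own z axis and vertical below 0.12 rad and linear speed of mattock_head below 0.02 m/s and contact force between mattock_head and the fingers below 0.05 N))), for 0.2 s.
At the end, for the whole second after the job is handed in: Each of the three heads lies flat (within 0.12 rad) and at rest on the board of its own kind's crate, its mid-length point within 15 mm of the board's centre and its length within 0.2 rad of the board's length, either way round; so the free board is bare again (horizontal distance between hammer_head and bay_hammer below 0.015 m and z of hammer_head in the frame of bay_hammer between 0.007 and 0.017 m and angle between each of hammer_head, hatchet_head, mattock_head's own z axis and vertical below 0.12 rad and angle between the x axis of hammer_head and the x axis of bay_hammer, either way round below 0.2 rad and linear speed of each of hammer_head, hatchet_head, mattock_head below 0.01 m/s and angular speed of each of hammer_head, hatchet_head, mattock_head below 0.1 rad/s and horizontal distance between hatchet_head and bay_hatchet below 0.015 m and z of hatchet_head in the frame of bay_hatchet between 0.007 and 0.017 m and angle between the x axis of hatchet_head and the x axis of bay_hatchet, either way round below 0.2 rad and horizontal distance between mattock_head and bay_mattock below 0.015 m and z of mattock_head in the frame of bay_mattock between 0.007 and 0.017 m and angle between the x axis of mattock_head and the x axis of bay_mattock, either way round below 0.2 rad); the robot touches nothing.
It fails at once if the chisel is shifted by more than 20 mm (distance of chisel from where it was at the start of the episode above 0.02 m).
It fails at once if the padlock is shifted by more than 20 mm (distance of padlock from where it was at the start of the episode above 0.02 m).
It fails at once if the pencil is shifted by more than 20 mm (distance of pencil from where it was at the start of the episode above 0.02 m).
It also fails if it takes over 112 s, if anything falls off the work surface, if the arm or the gripper's body presses on something with over 40 N, if the wrist force passes 120 N, or if a joint passes its speed limit or range.

### The arm

A 6-joint arm with a two-finger parallel gripper is mounted at the origin on the work surface. World frame = base frame: x ahead of the robot, y to its left, z up, the work surface at z = 0. Lengths are in m, angles in rad, forces in N, time in s.
With the tool pointing down it reaches from about 0.3 to 0.875 m from the base axis. Payload 6.4 kg.
Tool frame: the origin (TCP) lies on the centre line of the jaws, within the pads' length; the fingertips stand 19 mm ahead of it and the grasp point (between the pads) is the TCP (tcp_to_tips is the distance from the TCP to the fingertips, in m); z points along the fingers, y is the line along which they close (so a half turn about z gives the same grasp; the last joint's range is limited). The gripper opens to 85 mm and grips with 20 to 120 N. Pads are 22 mm wide; open, the fingers measure 114 mm over their backs; the gripper's body (76 mm by 85 mm) begins 54 mm behind the grasp point. The pads swing forward as they close: fully open they stand 13 mm farther back than shut.
Start: joints at [-1.438, 0.181, 1.607, -0, 1.354, -0.206], TCP at [0.191, -0.542, 0.25] pointing down, gripper open.
Joint ranges: [-2.99, 2.99], [-0.89, 2.07], [0.3, 2.58], [-1.14, 4.28], [0, 2.63], [-3.12, 3.12]. Speed limits (rad/s): [2.57, 2.57, 3.01, 3.14, 3.14, 3.14].

### API

Orientations are given as a unit quaternion [x, y, z, w].
In Python, from station import * gives the robot as it stands. Calls block until the motion is done:
- movep(position, orientation): joint-space move of the TCP to a pose.
- move_l(position, rotation=None, vel=0.15, max_force=None): straight line of the TCP; rotation=None keeps the orientation; vel is the mean speed in m/s. With max_force (N) it stops when the force on the tool has changed by that much, and returns True; else False.
- move_joints(angles): joint-space move.
- open_jaws() and grab(): open the fingers fully, or close them until they stop; the grip force is fixed at half the most.
- dwell(seconds).
- ik(position, orientation): joint angles nearest the present ones, or None.
- state(): the state.
- capture(name): name is "scene" or "top" or "wrist"; returns a dict with "frame" (400x640x3 uint8, red, green, blue), "camera_matrix" (3x3 intrinsics, pixels), "camera_from_world" (4x4, takes a point from world to camera coordinates); the wrist camera has in their place "T_tool_cam" (4x4, takes a point from camera to tool coordinates, whose origin is the TCP and whose axes are the flange's). Camera axes: x right, y down, z forward; pixel columns grow to the right and rows downward; lengths in m; the calibration is good to about 2 mm. A picture is of the moment at which its call begins: read the wrist's pose just before it. There is no depth.
A pose or a line that the arm cannot do raises IKError and nothing moves.
- sign_off(): hands the job in; it is judged then, once.
Trained networks look in the newest picture that a camera, given by its name, has taken for a name from the list of things; names that differ only in an ending like _2 or _b are one class to them, and where a whole thing is asked for, a point or a joint stands for the part that bears it (a point fixed in the world has none). Each returns a list of dicts, best first, with "p" (0 to 1); they miss things now and then, are a little off and sometimes report something else, mostly with a low value. They report only what shows in the picture. A call takes as long as a camera call. They do not tell look-alikes from the thing itself.
- cut_out(camera, target): "region" (400x640 bool, what is visible of it) and "rect" ([left, top, right, bottom] as shares, 0 to 1, of the picture: columns of its width, rows of its height, round what is visible of it).
- mark_of(camera, target): "position" ([column, row] as shares, 0 to 1, of the picture: columns of its width, rows of its height: a listed point, or the origin of a listed thing).
The state is a dict: "time_s": time; "joint_pos": joint angles; "qd": joint speeds; "effort": joint torques, N m; "tool_pos": TCP position; "tcp_rot": TCP orientation; "wrist_force": force on the tool from outside, world axes, zero at the start; "torque": the same for the moment, N m; "width": finger opening in m; "grasp_force": force on a finger pad.
Only numpy, scipy, OpenCV 4.12 (cv2) and the standard library are available. Lean on these libraries where they do the work, as an engineer would, in place of code of your own. Each camera call takes 0.05 s, during which the arm holds its last target. There are 200 camera calls.

## Working session

There is one attempt and no reset: what is moved stays moved. The work goes in short steps, each a Python script; the robot and the scene stay as the last script left them, time stands still between calls to the robot, and variables do not carry over. Pictures are saved under pics/ and viewed, at most 14 in all, crops included, and the job is handed in when it is done.

```bash
mkdir -p pics; ls; python3 - <<'E'
from station import *
import cv2
for c in ["scene","top"]:
    r=capture(c); cv2.imwrite(f"pics/{c}1.png",r["frame"][:,:,::-1])
    print(c,r["camera_matrix"].tolist(),r["camera_from_world"].tolist())
    for n in ["hammer_head","hatchet_head","mattock_head","bay_hammer","bay_hatchet","bay_mattock","bay_spare","chisel","padlock","pencil"]:
        print(n,[([round(m["position"][0]*640),round(m["position"][1]*400)],round(m["p"],2)) for m in mark_of(c,n)])
print(state()["time_s"])
E
```

```text
pics
scene [[371.4713179972902, 0.0, 313.24506393825743], [0.0, 371.4713179972902, 204.00014032163293], [0.0, 0.0, 1.0]] [[-0.7384201017554036, 0.6743378181025445, 0.0020640737000005792, 0.3723727349943267], [0.4467124899114646, 0.49145190825655605, -0.747611512236194, -0.09848706920150505], [-0.5051571089083463, -0.5511293214370735, -0.6641330938687453, 1.0511453759441471], [0.0, 0.0, 0.0, 1.0]]
hammer_head [([326, 295], 0.8)]
hatchet_head [([419, 359], 0.61)]
mattock_head [([286, 235], 0.74), ([267, 138], 0.55), ([327, 254], 0.45), ([258, 222], 0.28)]
bay_hammer [([283, 240], 0.85)]
bay_hatchet [([333, 303], 0.63)]
bay_mattock [([417, 358], 0.57)]
bay_spare [([227, 206], 0.68), ([420, 355], 0.18)]
chisel [([261, 223], 0.91), ([415, 358], 0.6)]
padlock [([361, 333], 0.85)]
pencil [([326, 251], 0.69), ([329, 303], 0.16)]
top [[362.31699956563995, 0.0, 317.1417213262385], [0.0, 362.31699956563995, 200.0962602746338], [0.0, 0.0, 1.0]] [[0.002763291896235902, -0.9999918851621298, -0.0029315231171371512, -0.08457597599864891], [-0.9970541243512772, -0.0025304431911554685, -0.07665944150177759, 0.43631459858133664], [0.0766514013701271, 0.003134719628044546, -0.9970530257718739, 0.9452176277832453], [0.0, 0.0, 0.0, 1.0]]
hammer_head [([255, 162], 0.61)]
hatchet_head [([179, 169], 0.77)]
mattock_head [([464, 261], 0.95), ([324, 178], 0.73)]
bay_hammer [([321, 175], 0.57)]
bay_hatchet [([254, 157], 0.85)]
bay_mattock [([183, 175], 0.67)]
bay_spare [([390, 163], 0.6)]
chisel [([355, 171], 0.83)]
padlock [([221, 159], 0.6)]
pencil [([285, 189], 0.75)]
1.1
```

```bash
python3 - <<'E'
import cv2
im=cv2.imread("pics/top1.png"); cv2.imwrite("pics/top1c.png",cv2.resize(im[60:290,110:510],None,fx=2,fy=2,interpolation=cv2.INTER_CUBIC))
E
```

```text
(no output)
```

View pics/top1c.png

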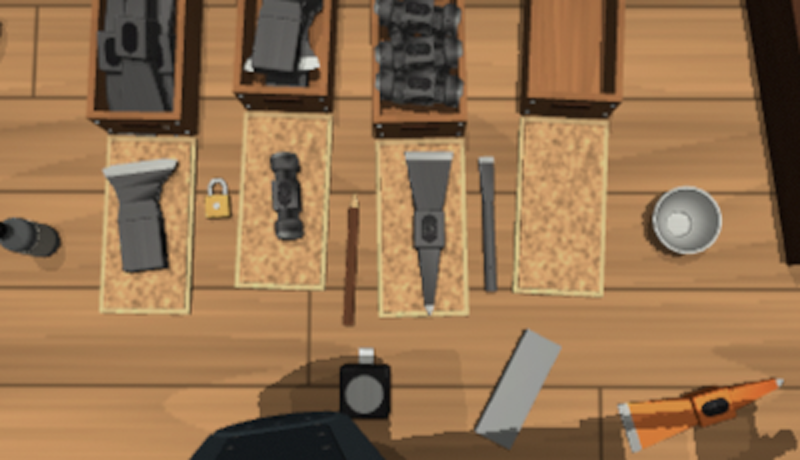

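View pics/scene1.png

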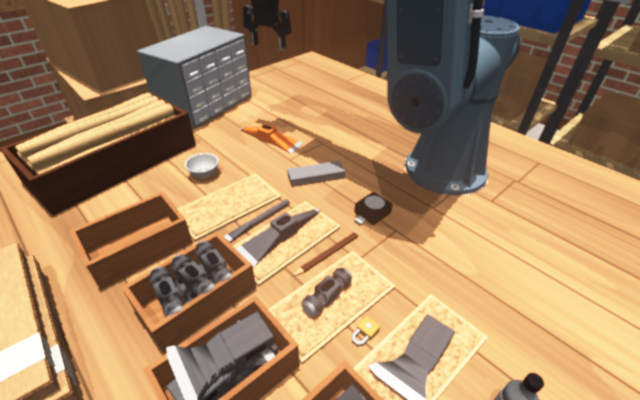

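The top crop shows, left to right: bay_mattock (crate of eyed mattock heads) carrying the hatchet (orig. px 179,169); bay_hatchet carrying the hammer (255,162); bay_hammer carrying the dark mattock (324,178); and the bare bay_spare (390,163). There are two mattock candidates. The dark steel one at (324,178) fits, since it lies on a board. The orange one at (464,261) is the look-alike to leave. This enlarged crop confirms it.

```bash
cat > h.py <<'E'
from station import *
import numpy as np, cv2
from scipy.optimize import least_squares
from scipy.spatial.transform import Rotation as R
def unproj(px,K,C,z):
    """pixels -> world points on the plane z; C = camera_from_world"""
    px=np.atleast_2d(px).astype(float); d=np.c_[px,np.ones(len(px))]@np.linalg.inv(K).T@C[:3,:3]
    o=-C[:3,:3].T@C[:3,3]
    return o+d*((z-o[2])/d[:,2])[:,None]
def down(yaw):
    """tool down; jaws close perpendicular to a length lying at yaw"""
    return (R.from_euler('z',yaw)*R.from_euler('x',np.pi)).as_quat()
def wrist():
    s=state(); T=np.eye(4); T[:3,:3]=R.from_quat(s["tcp_rot"]).as_matrix(); T[:3,3]=s["tool_pos"]
    r=capture("wrist"); return r["frame"],np.array(r["camera_matrix"]),np.linalg.inv(T@np.array(r["T_tool_cam"]))
def top():
    r=capture("top"); return r["frame"],np.array(r["camera_matrix"]),np.array(r["camera_from_world"])
E
python3 - <<'E'
from h import *
import json
f,K,C=top()
B={"bay_mattock":[(106,137),(197,137),(190,313),(99,313)],"bay_hatchet":[(243,112),(332,113),(325,290),(235,287)],
"bay_hammer":[(376,138),(464,136),(469,315),(378,317)],"bay_spare":[(518,115),(608,116),(603,297),(514,292)]}
L=np.array([[.12,.06],[.12,-.06],[-.12,-.06],[-.12,.06]])
out={}
for n,c in B.items():
    w=unproj(np.array(c)/2+[110,60],K,C,.012)[:,:2]
    fit=least_squares(lambda p:((R.from_euler('z',p[2]).as_matrix()[:2,:2]@L.T).T+p[:2]-w).ravel(),[*w.mean(0),0])
    out[n]=fit.x.tolist(); print(n,fit.x.round(4),"res mm",(fit.fun*1e3).round(1))
for n,z in [("hammer_head",.03),("hatchet_head",.025),("mattock_head",.03)]:
    for m in mark_of("top",n): print(n,round(m["p"],2),unproj(np.array(m["position"])*[640,400],K,C,.012).round(3))
    for m in cut_out("top",n):
        ys,xs=np.nonzero(m["region"]); w=unproj(np.c_[xs,ys],K,C,z)[:,:2]
        (cx,cy),wh,a=cv2.minAreaRect((w*1000).astype(np.float32)); print("  rect",round(m["p"],2),cx,cy,wh,a)
json.dump(out,open("bays.json","w"))
f,K,C=wrist(); print(np.array(capture("wrist")["T_tool_cam"]).round(4).tolist(),K[0,0])
E
```

```text
bay_mattock [ 0.5115  0.2744 -0.0063] res mm [ 1.2 -1.5  0.2  2.  -1.3  0.4 -0.2 -0.9]
bay_hatchet [ 0.5451  0.0926 -0.0245] res mm [ 1.  -0.4 -0.7  0.6  0.2 -0.  -0.5 -0.2]
bay_hammer [ 0.5103 -0.0932  0.0221] res mm [-1.   0.5 -1.3 -0.3  1.   0.4  1.3 -0.5]
bay_spare [ 0.5399 -0.28   -0.0363] res mm [-0.1 -0.8 -3.3  1.3  2.7 -1.   0.7  0.6]
hammer_head 0.59 [[0.545 0.086 0.012]]
  rect 0.73 548.0880737304688 86.29351806640625 (116.65486145019531, 38.08379364013672) 3.998866558074951
  rect 0.43 459.82781982421875 0.5263423919677734 (18.728271484375, 163.5469970703125) 86.43460845947266
hatchet_head 0.92 [[0.522 0.287 0.012]]
  rect 0.65 520.798828125 283.7101745605469 (150.00819396972656, 93.24476623535156) 0.143514022231102
  rect 0.24 511.299560546875 -180.6796417236328 (176.6724853515625, 17.13824462890625) 1.8144891262054443
mattock_head 0.91 [[ 0.281 -0.464  0.012]]
mattock_head 0.74 [[ 0.503 -0.1    0.012]]
  rect 0.8 265.81719970703125 -457.150634765625 (61.111087799072266, 211.64468383789062) 11.334153175354004
  rect 0.64 501.3504638671875 -102.72590637207031 (209.5917510986328, 55.71878433227539) 0.11514898389577866
[[-0.0003, -0.9602, -0.2794, 0.0719], [1.0, -0.0002, -0.0005, -0.0005], [0.0004, -0.2794, 0.9602, -0.1235], [0.0, 0.0, 0.0, 1.0]] 349.26356067665364
```

```bash
python3 - <<'E'
from h import *
print(state()["tcp_rot"])
for yaw in (0,np.pi):
    for p in [(.545,.087,.25),(.51,.27,.04),(.54,-.28,.25)]: 
        q=ik(p,down(yaw)); print(yaw,p,None if q is None else np.round(q,2))
movep((.545,.087,.25),down(0))
f,K,C=wrist(); cv2.imwrite("pics/w1.png",f[:,:,::-1]); np.savez("w1",f=f,K=K,C=C)
for n in ["hammer_head","bay_hatchet"]:
    print(n,[(round(m["p"],2),(np.array(m["position"])*[640,400]).round(),unproj(np.array(m["position"])*[640,400],K,C,.012 if "head" in n else 0).round(4)) for m in mark_of("wrist",n)])
for m in cut_out("wrist","hammer_head")[:2]:
    ys,xs=np.nonzero(m["region"]); w=unproj(np.c_[xs,ys],K,C,.03)[:,:2]
    print(round(m["p"],2),cv2.minAreaRect((w*1000).astype(np.float32)))
print(state()["time_s"],state()["tool_pos"])
E
```

```text
[ 9.85689196e-01  1.68572860e-01 -1.72969006e-05  3.90588581e-06]
0 (0.545, 0.087, 0.25) [-0.06  0.13  1.67 -0.    1.35  1.51]
0 (0.51, 0.27, 0.04) [ 0.28  0.46  1.73 -0.    0.96  1.85]
0 (0.54, -0.28, 0.25) [-0.67  0.25  1.52 -0.    1.37  0.9 ]
3.141592653589793 (0.545, 0.087, 0.25) [-0.06  0.13  1.67  0.    1.35 -1.63]
3.141592653589793 (0.51, 0.27, 0.04) [ 0.28  0.46  1.73  0.    0.96 -1.29]
3.141592653589793 (0.54, -0.28, 0.25) [-0.67  0.25  1.52  0.    1.37 -2.24]
hammer_head [(0.69, array([320., 168.]), array([[0.5483, 0.0858, 0.012 ]]))]
bay_hatchet [(0.6, array([314., 163.]), array([[0.5515, 0.0919, 0.    ]]))]
0.73 ((478.43377685546875, 9.11086368560791), (14.933394432067871, 167.0841064453125), 87.65391540527344)
0.6 ((546.484375, 86.98745727539062), (118.9085922241211, 36.84124755859375), 4.861020565032959)
4.3083 [0.54509878 0.08643003 0.24996208]
```

View pics/w1.png

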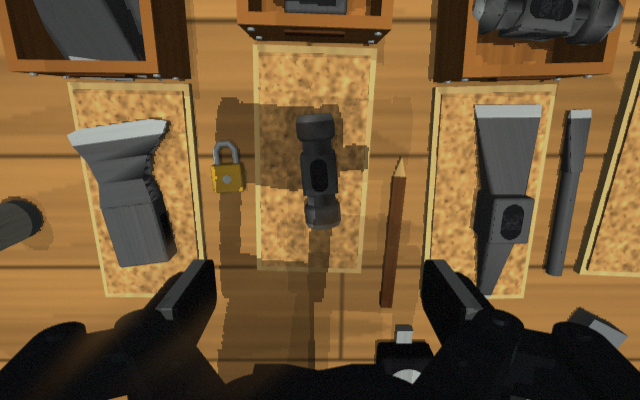

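The wrist view shows the hammer (eye at 319,176) on its board (corners about 257,46 / 377,46 / 361,272 / 257,271). The hatchet is at the left (block around 140,230), the mattock at the right (eye 509,222), and the bystanders lie in the gaps.

```bash
python3 - <<'E'
from h import *
d=np.load("w1.npz");K,C=d["K"],d["C"]
for n,p,z in [("ham eye",(319,176),.048),("ham top",(315,114),.03),("ham bot",(323,228),.03),
 ("bhat TL",(257,46),.012),("TR",(377,46),.012),("BR",(361,272),.012),("BL",(257,271),.012),
 ("bmat TL",(69,86),.012),("TR",(190,84),.012),("BR",(205,295),.012),("BL",(107,297),.012),
 ("bham TL",(434,87),.012),("TR",(556,86),.012),("BR",(522,298),.012),("BL",(423,293),.012),
 ("mat eye",(509,222),.052),("mat tip",(487,294),.015),("mat bladeL",(475,107),.02),("mat bladeR",(541,108),.02),
 ("hat blkL far",(103,200),.039),("blkL near",(121,266),.039),("blkR far",(160,200),.039),("blkR near",(175,260),.039),("edgeL",(70,135),.03),("edgeR",(166,122),.03)]:
    print(n,unproj(p,K,C,z)[0,:2].round(4))
E
```

```text
ham eye [0.5477 0.0867]
ham top [0.6042 0.0905]
ham bot [0.4883 0.0826]
bhat TL [0.6665 0.1457]
TR [0.6664 0.0312]
BR [0.4279 0.0387]
BL [0.4293 0.1577]
bmat TL [0.6305 0.3324]
TR [0.6322 0.2132]
BR [0.3984 0.2201]
BL [0.3959 0.3351]
bham TL [ 0.6291 -0.0265]
TR [ 0.6299 -0.1464]
BR [ 0.3939 -0.151 ]
BL [ 0.4007 -0.0345]
mat eye [ 0.5025 -0.0985]
mat tip [ 0.4011 -0.1077]
mat bladeL [ 0.6102 -0.0658]
mat bladeR [ 0.6092 -0.1304]
hat blkL far [0.5216 0.3019]
blkL near [0.4493 0.2955]
blkR far [0.5216 0.2451]
blkR near [0.4561 0.2378]
edgeL [0.5847 0.3283]
edgeR [0.5969 0.2336]
```

```bash
cat >> h.py <<'E'
BAY={"hatchet":(.5465,.093,-.032),"mattock":(.513,.275,-.014),"hammer":(.512,-.091,.023),"spare":(.5405,-.28,-.036)}
ZG=.036
def pick(x,y,yaw,off=0,zg=ZG):
    """grasp at off along the length from the origin (x,y)"""
    p=np.array([x+off*np.cos(yaw),y+off*np.sin(yaw)])
    movep([*p,.15],down(yaw)); hit=move_l([*p,zg],vel=.1,max_force=20); grab(); s=state()
    print("pick hit",hit,"width",s["width"],"f",s["grasp_force"],"z",s["tool_pos"][2])
    move_l([*p,.2],vel=.15); print("lifted width",state()["width"],"t",state()["time_s"])
def place(bay,off=0,zg=ZG):
    x,y,yaw=bay; p=np.array([x+off*np.cos(yaw),y+off*np.sin(yaw)])
    movep([*p,.2],down(yaw)); move_l([*p,zg+.012],vel=.12); hit=move_l([*p,zg+.0005],vel=.03,max_force=12)
    print("place hit",hit,state()["tool_pos"],"width",state()["width"]); open_jaws(); dwell(.4)
    move_l([*p,.2],vel=.15); print("t",state()["time_s"])
E
python3 - <<'E'
from h import *
pick(.547,.0866,.068); place(BAY["spare"])
f,K,C=wrist(); cv2.imwrite("pics/w2.png",f[:,:,::-1]); np.savez("w2",f=f,K=K,C=C)
movep((.523,.272,.25),down(.1)); f,K,C=wrist(); cv2.imwrite("pics/w3.png",f[:,:,::-1]); np.savez("w3",f=f,K=K,C=C)
print([unproj(np.array(m["position"])*[640,400],K,C,.012).round(4) for m in mark_of("wrist","hatchet_head")], state()["time_s"])
E
```

```text
pick hit False width 0.03312827011858654 f 61.44472002983093 z 0.036486147116453496
lifted width 0.03308191894224702 t 7.85
place hit True [ 0.54051332 -0.28003728  0.0364947 ] width 0.03275531944214607
t 13.275
[array([[0.5221, 0.2805, 0.012 ]])] 15.425
```

View pics/w2.png

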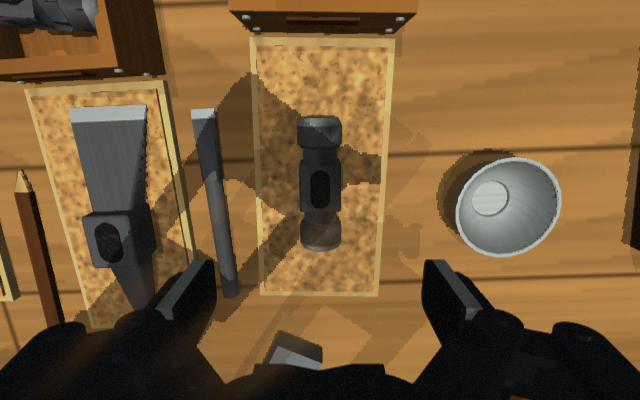

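View pics/w3.png

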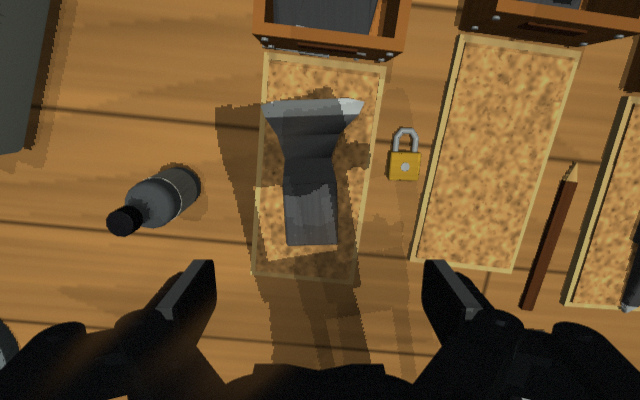

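Hammer lies flat and centred on the spare board (eye 320,188). The hatchet is at (312,180) on bay_mattock, with its poll end at (312,244).

```bash
python3 - <<'E'
from h import *
d=np.load("w3.npz");K,C=d["K"],d["C"]
u=lambda p,z:unproj(p,K,C,z)[:,:2]
p=u([(287,245),(336,243)],.039);e=u([(265,103),(362,100)],.026);s=u([(285,190),(336,190)],.039)
print("poll",p.round(4),"edge",e.round(4),"sides",s.round(4)); a=e.mean(0)-p.mean(0);print("len",np.hypot(*a),"yaw",np.arctan2(a[1],a[0]),"mid",(p.mean(0)+e.mean(0))/2, "side yaw",np.arctan2(*(s-p)[:,::-1].T))
for c in ([(264,55),(386,66),(357,283),(252,275)],[(459,34),(580,50),(513,272),(411,260)]):
    w=u(c,.012);v=(w[0]+w[1]-w[2]-w[3])/2;print("board",w.mean(0).round(4),"yaw",np.arctan2(v[1],v[0]).round(3),"len",np.hypot(*v).round(3))
E
```

```text
poll [[0.4484 0.2973]
 [0.4556 0.2471]] edge [[0.5871 0.3297]
 [0.599  0.2377]] sides [[0.5068 0.3035]
 [0.5117 0.2534]]
len 0.1415051497240141 yaw 0.08119219125664262 mid [0.52253872 0.27791467] side yaw [0.10672252 0.11229605]
board [0.5141 0.2757] yaw 0.003 len 0.236
board [0.5484 0.096 ] yaw -0.02 len 0.236
```

```bash
sed -i 's/(.5465,.093,-.032)/(.547,.094,-.029)/; s/(.513,.275,-.014)/(.513,.2755,-.008)/' h.py; python3 - <<'E'
from h import *
pick(.523,.2785,.1,-.02); place(BAY["hatchet"],-.02)
f,K,C=wrist(); cv2.imwrite("pics/w4.png",f[:,:,::-1]); np.savez("w4",f=f,K=K,C=C)
movep((.503,-.099,.25),down(.046)); f,K,C=wrist(); cv2.imwrite("pics/w5.png",f[:,:,::-1]); np.savez("w5",f=f,K=K,C=C)
print([unproj(np.array(m["position"])*[640,400],K,C,.012).round(4) for m in mark_of("wrist","mattock_head")], state()["time_s"])
E
```

```text
pick hit False width 0.05251925425781641 f 64.67500448226929 z 0.037139155503650684
lifted width 0.052467665783996385 t 18.8583
place hit True [0.52713655 0.09452815 0.03710942] width 0.052718727703779986
t 23.5167
[array([[ 0.5044, -0.0991,  0.012 ]])] 24.4917
```

View pics/w4.png

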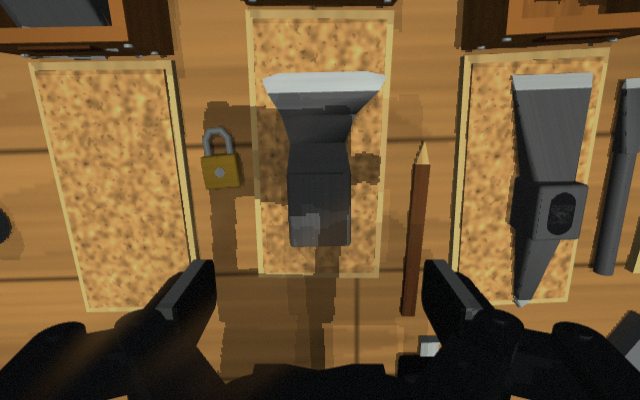

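View pics/w5.png

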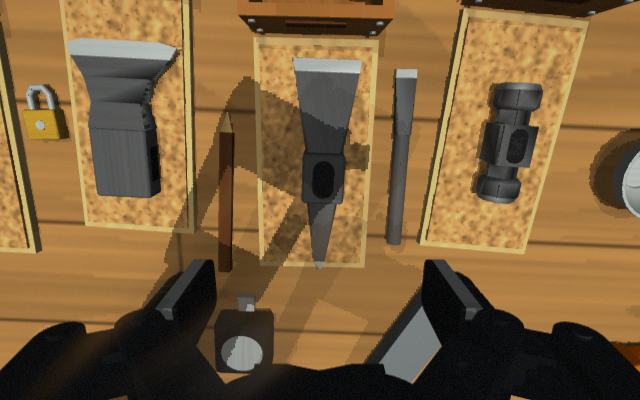

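w4: hatchet flat and lengthwise on bay_hatchet (poll 320,246; edge mid 325,76). w5: dark mattock with eye (322,180), pick tip (320,268), blade mid (328,61). I'll check both numerically.

```bash
python3 - <<'E'
from h import *
def L(n):
    d=np.load(n+".npz"); return lambda p,z:unproj(p,d["K"],d["C"],z)[:,:2]
def board(u,c):
    w=u(c,.012);v=(w[0]+w[1]-w[2]-w[3])/2;print("board",w.mean(0).round(4),"yaw",np.arctan2(v[1],v[0]).round(3),"len",np.hypot(*v).round(3))
u=L("w4");board(u,[(247,11),(394,11),(380,276),(258,272)])
p=u([(290,246),(351,245)],.039).mean(0);e=u([(264,77),(385,75)],.026).mean(0);a=e-p;print("hatchet",p,e,"mid",(p+e)/2,"yaw",np.arctan2(a[1],a[0]))
u=L("w4");board(u,[(31,62),(174,60),(190,310),(86,311)])
u=L("w5");board(u,[(253,40),(379,40),(364,266),(261,267)])
p=u((320,268),.016)[0];e=u([(294,60),(361,62)],.02).mean(0);a=e-p;print("mattock eye",u((322,180),.052),p,e,"mid",(p+e)/2,"yaw",np.arctan2(a[1],a[0]),np.hypot(*a))
E
```

```text
board [0.5488 0.0939] yaw -0.034 len 0.233
hatchet [0.47467441 0.09538348] [0.61550766 0.08822903] mid [0.54509103 0.09180626] yaw -0.05075720567958864
board [0.5149 0.2775] yaw -0.052 len 0.237
board [ 0.5106 -0.0921] yaw 0.026 len 0.236
mattock eye [[ 0.50240734 -0.10041409]] [ 0.3929056 -0.1036856] [ 0.60991418 -0.10071655] mid [ 0.50140989 -0.10220107] yaw 0.013680869160150324 0.2170288952709076
```

```bash
sed -i 's/(.513,.2755,-.008)/(.514,.276,-.015)/' h.py; python3 - <<'E'
from h import *
pick(.502,-.1005,.03); place(BAY["mattock"])
f,K,C=wrist(); cv2.imwrite("pics/w6.png",f[:,:,::-1]); np.savez("w6",f=f,K=K,C=C)
pick(*BAY["spare"]); place(BAY["hammer"])
f,K,C=wrist(); cv2.imwrite("pics/w7.png",f[:,:,::-1]); np.savez("w7",f=f,K=K,C=C)
E
```

```text
pick hit False width 0.039552355695258376 f 61.829373836517334 z 0.03666836309591318
lifted width 0.03961822656240991 t 28.0
place hit True [0.51406872 0.27605185 0.0366814 ] width 0.03922967996106811
t 33.4083
pick hit False width 0.033069397124919554 f 62.098095417022705 z 0.03649222968710547
lifted width 0.03327491325703441 t 38.5333
place hit True [ 0.51197738 -0.09099446  0.03646956] width 0.03340759206603008
t 43.375
```

View pics/w6.png

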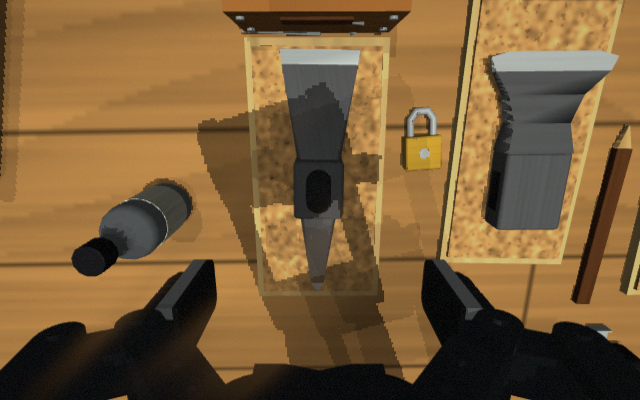

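View pics/w7.png

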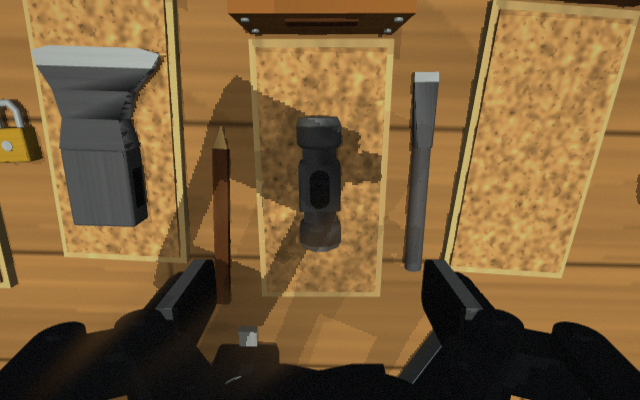

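w6: mattock on bay_mattock, eye (318,191). w7: hammer on bay_hammer, eye (319,189), spare board bare and bystanders in place. Final check in numbers:

```bash
python3 - <<'E'
from h import *
def L(n):
    d=np.load(n+".npz"); return lambda p,z:unproj(p,d["K"],d["C"],z)[:,:2]
def board(u,c):
    w=u(c,.012);v=(w[0]+w[1]-w[2]-w[3])/2;print("board",w.mean(0).round(4),"yaw",np.arctan2(v[1],v[0]).round(3))
def ln(n,p,e,eye):
    a=e-p;print(n,"mid",((p+e)/2).round(4),"yaw",np.arctan2(a[1],a[0]).round(3),"len",np.hypot(*a).round(3),"eye",eye.round(4))
u=L("w6");board(u,[(246,38),(390,40),(379,297),(259,293)])
ln("mattock",u((317,290),.016)[0],u([(280,50),(359,53)],.02).mean(0),u((318,191),.052))
u=L("w7");board(u,[(249,40),(394,40),(381,296),(262,295)])
ln("hammer",u((320,250),.03)[0],u((318,116),.03)[0],u((319,189),.048))
f,K,C=top()
for n in ["bystander"]: 
    for t in ["chisel","padlock","pencil"]: print(t,[(np.array(m["position"])*[640,400]).round() for m in mark_of("top",t)][:1])
E
```

```text
board [0.5139 0.2763] yaw -0.011
mattock mid [0.5128 0.2768] yaw -0.026 len 0.217 eye [[0.5146 0.2769]]
board [ 0.5115 -0.0922] yaw 0.025
hammer mid [ 0.5108 -0.09  ] yaw 0.037 len 0.118 eye [[ 0.5134 -0.0899]]
chisel [array([355., 171.])]
padlock [array([220., 159.])]
pencil [array([286., 190.])]
```

```bash
python3 -c "
from station import *
print(sign_off())"
```

```text
the job is handed in; nothing more can be done
None
```

All three heads now lie flat and lengthwise on their own boards, each within about 5 mm of centre by my camera measurements. The hammer was parked on the spare board on the way, that board is bare again, and the chisel, padlock and pencil haven't moved; the job was handed in after about 43 of the 112 s, and no verdict was returned.

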